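# Proof-load a clamp screw with its key

### The arm

A 7-joint arm with a two-finger parallel gripper is mounted at the origin on the work surface. World frame = base frame: x ahead of the robot, y to its left, z up, the work surface at z = 0. Lengths are in m, angles in rad, forces in N, time in s.
With the tool pointing down it reaches from about 0.4 to 0.85 m from the base axis. Payload 10.4 kg.
Tool frame: the origin (TCP) lies between the finger pads; the fingertips stand ahead of it and the grasp point (between the pads) lies 5 mm behind it (manip.tip_extent is the z of the fingertips in the tool frame, in m); z points along the fingers, y is the line along which they close (so a half turn about z gives the same grasp; the last joint's range is limited). The gripper opens to 85 mm and grips with 20 to 120 N. Pads are 22 mm wide; open, the fingers measure 114 mm over their backs; the gripper's body (76 mm by 85 mm) begins 54 mm behind the grasp point. The pads swing forward as they close: fully open they stand 13 mm farther back than shut.
Start: joints at [-1.186, 0.332, -0.065, 1.46, 0.022, 1.35, -0.088], TCP at [0.248, 0.574, 0.245] pointing down, gripper open.
Joint ranges: [-2.6, 2.6], [-0.5, 2.12], [-1.47, 1.34], [0.16, 2.42], [-1.27, 4.41], [0.06, 2.06], [-2.6, 2.6]. Speed limits (rad/s): [2.22, 2.22, 2.79, 2.79, 3.14, 3.14, 3.14].

### API

Orientations are given as a unit quaternion [x, y, z, w].
In Python, from workcell import status, viewer, manip gives the robot as it stands.
- The arm moves only by the tool play_rows, never from a script. Its argument "plan" is one flat list of numbers, 7 for each row, row after row: the turn, a rotation vector about the tool's x, y, z in degrees, then the shift along the tool's x, y, z in m, then the opening, from 0 (shut) to 1 (fully open). In form: [ax, ay, az, dx, dy, dz, grip, ax, ay, az, dx, dy, dz, grip, ...]. A call has 1 to 20 rows; each row is the pose to reach, as a shift and turn from the pose commanded when the call began, along the tool's axes at that moment; what a row does not reach only later rows make up. A row lasts 1/8 s, in which the tool goes at most 62.5 mm and 10.7 degrees, less where a joint would pass 70% of its speed; a pose out of reach is approached as far as the arm can. A call with a gripper value outside its range is refused whole. The fingers move at their own pace and stop on an object; "squeeze" is the grip in N (left out, the last holds). Time passes only in rows, so rows that repeat a pose let the fingers close. It gives the time, the measured TCP pose, the force, the opening and the grip force at its end, in the units of the state.
- status.get_obs(): the state, without advancing time (a new reading comes with each control period).
- viewer.camera(name): name is "scene" or "side" or "wrist"; returns the picture (384x512x3 uint8, red, green, blue); there is no depth.
- viewer.camera_model(name): a dict with "fx", "fy", "cx", "cy" (pixels), "D" ([k1, k2, p1, p2, k3] as OpenCV has them; the pictures are not rectified), "R" (3x3) and "t" (3): a world point X has camera coordinates R X + t. Camera axes: x right, y down, z forward; pixel columns grow to the right and rows downward; lengths in m; the calibration is good to about 2 mm. A picture is of the moment at which its call begins: read the wrist's pose just before it. camera_model takes no time and is no camera call; for the wrist camera it gives the pose at the moment of the call.
- manip.hand_in(): hands the job in; it is judged then, once.
The state is a dict: "clock": time; "joint_pos": joint angles; "joint_velocities": joint speeds; "tau": joint torques, N m; "position": TCP position; "ee_rot": TCP orientation; "ft_force": force on the tool from outside, world axes, zero at the start; "torque": the same for the moment, N m; "grip_width": opening from 0.0 (shut) to 1.0 (fully open); "grasp_force": force on a finger pad.
Only numpy, scipy, OpenCV 4.12 (cv2) and the standard library are available. Lean on these libraries where they do the work, as an engineer would, in place of code of your own. Each camera call takes 0.05 s, during which the arm holds its last target. There are 200 camera calls.

### The job

The carved drawer front is held down by a bar with one square-headed screw. Take the two-handed key with the square socket from the bench, fit it fully home on the screw's head, and lean sideways on one end of its bar in the tightening direction (clockwise from above) to 1.1 newton metres, holding that steadily for two seconds, to prove that the screw holds: it must not turn, and it gives way at about 1.6. Then ease off and let go, leaving the key seated on the screw, and leave the other things on the bench where they are.

Things in the scene. Friction and masses are not known exactly. Their poses are not given: they have to be found in the camera images.
- clamp: the fixed work: a carved wooden drawer front 200 x 200 x 22 mm lying flat on the bench, with a dark steel bridge bar across its middle (40 mm wide, 270 mm long along its y, top 43 mm above the bench). The origin lies on the bench under the centre, on the screw's vertical axis; the sides of the square head are parallel to its x and y
- head_seat (a point): centre of the foot of the screw's square head, on top of its round flange (34 mm across), 47 mm above the bench. Above it the head is 16 mm square for 14 mm, then a round cone 6 mm tall, 15 mm wide at its foot and 7 mm at the top. Its axes are parallel to the head's sides, z up
- screw (a joint): how far the screw has turned in its thread, rad, positive = tightening (clockwise from above); 0 at the start. It is tight: it does not turn below 1.6 N m and turns at that load, either way
- head (a joint): elastic twist of the screw's head under load, rad, positive = tightening; 40 N m per rad, so 1.1 N m is 0.0275 rad. Springs back when unloaded
- key: loose dark steel two-handed key, 0.2 to 0.3 kg, lying flat: a block 34 x 34 x 20 mm with an 18 mm square hole right through, in the middle of a bar 14 mm wide along the key's x, 110 mm long either way from the hole; the bar is 6 to 18 mm above the underside. Origin: hole centre at the underside. Fits the head in four directions, about 0.1 rad turning play; home, its underside is on the flange
- wrench: bystander: flat steel wrench lying on the bench, about 180 mm long, no square socket; origin under its middle
- foot: bystander: turned pale wooden cabinet foot, 72 mm across, 74 mm tall, standing; origin under its centre
- jar: bystander: amber glass jar, 72 mm across, 75 mm tall; origin under its centre
- cork_block: bystander: cork sanding block 100 x 60 x 32 mm; origin under its centre
- brush: bystander: brush lying on the bench; origin under its middle
- drawer_knob: bystander: brass drawer knob, 30 mm across, 22 mm tall, standing on the drawer front near its far edge, 9 mm lower than the seated key bar; origin under its centre
Things that resemble listed ones, but are neither listed nor needed, are in the scene too. Leave any orange or turquoise look-alike of the key alone.

How it is judged:
By the outcome, as a careful person would: the job done as asked, in the order asked, and still so for the second after the job is handed in, with the robot touching nothing.
It also fails if it takes over 64 s, if anything falls off the work surface, if the arm or the gripper's body presses on something with over 40 N, if the wrist force passes 120 N, or if a joint passes its speed limit or range.

## Working session

There is one attempt and no reset: what is moved stays moved. The work goes in short steps, Python scripts to look and compute and a tool call to move; the robot and the scene stay as the last step left them, time stands still between calls to the robot, and variables do not carry over. Pictures are saved under pics/ and viewed, at most 10 in all, crops included, and the job is handed in when it is done.

Besides the shell and the picture viewer there is one more tool, called after "Request:" by a JSON object that holds its "method" and its "body". play_rows: Moves the arm, as the interface text tells. Its arguments: {"type":"object","properties":{"plan":{"type":"array","items":{"type":"number"}},"squeeze":{"type":"number"}},"required":["plan"]}

```bash
mkdir -p pics; ls
python3 - <<'E'
from workcell import status, viewer, manip
import cv2, numpy as np
o=status.get_obs(); print({k:np.round(v,3).tolist() for k,v in o.items()}); print(manip.tip_extent)
ims=[]
for n in ("scene","side","wrist"):
    im=viewer.camera(n); cv2.imwrite(f"pics/{n}0.png",im[:,:,::-1]); ims.append(im[:,:,::-1])
    m=viewer.camera_model(n); print(n,{k:np.round(v,3).tolist() for k,v in m.items()})
E
```

```text
pics
{'clock': 0.0, 'joint_pos': [-1.186, 0.333, -0.065, 1.461, 0.022, 1.35, -0.088], 'joint_velocities': [0.002, -0.001, -0.001, -0.001, 0.0, 0.002, -0.001], 'tau': [-0.0, -62.543, 0.049, -39.162, 0.016, 0.01, 0.0], 'position': [0.248, 0.573, 0.245], 'ee_rot': [0.202, 0.979, -0.001, -0.0], 'ft_force': [0.921, -0.746, 0.046], 'torque': [0.083, -0.011, 0.026], 'grasp_force': 0.0, 'grip_width': 0.999}
0.014
scene {'fx': 368.44, 'fy': 368.44, 'cx': 263.44, 'cy': 189.024, 'D': [-0.05, 0.0, 0.0, 0.0, 0.0], 'R': [[-0.649, 0.761, -0.018], [0.569, 0.469, -0.676], [-0.505, -0.449, -0.737]], 't': [0.43, -0.219, 1.294]}
side {'fx': 414.66, 'fy': 414.66, 'cx': 256.107, 'cy': 184.498, 'D': [-0.046, 0.0, 0.0, 0.0, 0.0], 'R': [[0.811, -0.585, -0.004], [-0.438, -0.603, -0.667], [0.387, 0.543, -0.745]], 't': [-0.478, 0.247, 0.979]}
wrist {'fx': 297.815, 'fy': 297.815, 'cx': 253.913, 'cy': 191.792, 'D': [-0.075, 0.0, 0.0, 0.0, 0.0], 'R': [[0.397, 0.918, 0.0], [0.886, -0.383, 0.263], [0.241, -0.104, -0.965]], 't': [-0.625, -0.034, 0.376]}
```

View pics/scene0.png

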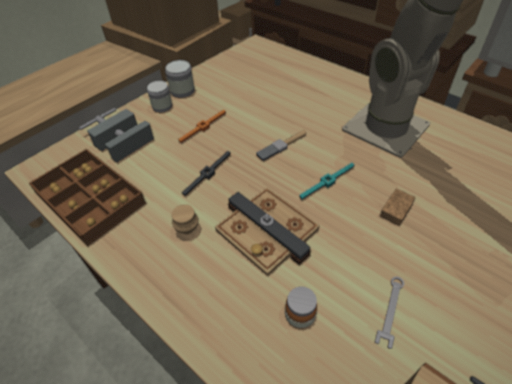

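View pics/side0.png

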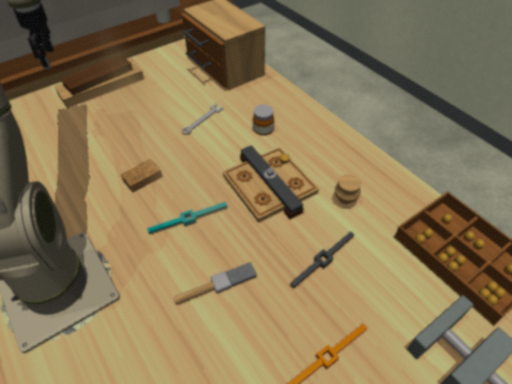

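The scene shows three two-handed keys: an orange one at (203,126), a turquoise one at (328,181) and a dark steel one at (207,173), which is at (322,259) in the side view. The dark one fits the description. The clamp is at (267,220) in scene and (270,174) in side. I'll confirm with one crop and measure.

```bash
cat > h.py <<'E'
import numpy as np, cv2
from workcell import status, viewer, manip
from scipy.spatial.transform import Rotation as Rn
def ray(m,px):
    K=np.array([[m['fx'],0,m['cx']],[0,m['fy'],m['cy']],[0,0,1]])
    p=cv2.undistortPoints(np.array(px,float).reshape(-1,1,2),K,np.array(m['D'],float)).reshape(-1,2)
    R=np.array(m['R']); c=-R.T@np.array(m['t'])
    return c,np.c_[p,np.ones(len(p))]@R
def on_plane(m,px,z):
    c,d=ray(m,px); return c+d*((z-c[2])/d[:,2])[:,None]
def proj(m,X):
    K=np.array([[m['fx'],0,m['cx']],[0,m['fy'],m['cy']],[0,0,1]])
    return cv2.projectPoints(np.array(X,float).reshape(-1,1,3),cv2.Rodrigues(np.array(m['R']))[0],np.array(m['t'],float),K,np.array(m['D'],float))[0].reshape(-1,2)
def blob(im,box,vmax,smax=255,keep=None):
    x0,y0,x1,y1=box; hsv=cv2.cvtColor(im,cv2.COLOR_RGB2HSV)[y0:y1,x0:x1]
    mk=((hsv[...,2]<vmax)&(hsv[...,1]<smax)).astype(np.uint8)
    n,l,s,c=cv2.connectedComponentsWithStats(mk); k=1+np.argmax(s[1:,4]) 
    v,u=np.nonzero(l==k); return np.c_[u+x0,v+y0].astype(float)
def rect(P):
    (c,wh,a)=cv2.minAreaRect(P[:,:2].astype(np.float32)); b=cv2.boxPoints((c,wh,a))
    e=[b[1]-b[0],b[2]-b[1]]; e=max(e,key=np.linalg.norm); return np.array(c),sorted(wh),np.arctan2(e[1],e[0])
E
python3 - <<'E'
from h import *
for n,bk,bc in (("scene",(175,145,240,200),(222,190,316,262)),("side",(285,228,360,290),(235,142,306,220))):
    im=cv2.imread(f"pics/{n}0.png")[:,:,::-1].copy(); m=viewer.camera_model(n)
    for nm,b,z in (("key",bk,.015),("bar",bc,.04)):
        p=blob(im,b,100,110); c,wh,a=rect(on_plane(m,p,z)); print(n,nm,len(p),c.round(4),np.round(wh,3),np.degrees(a).round(1), on_plane(m,[p.mean(0)],z)[0].round(4))
a=cv2.imread("pics/scene0.png")[140:270,170:325]; b=cv2.imread("pics/side0.png")[140:292,225:365]
a=cv2.resize(a,(400,335),interpolation=3); b=cv2.resize(b,(368,400),interpolation=3)
o=np.zeros((400,780,3),np.uint8); o[:335,:400]=a; o[:400,405:773]=b; cv2.imwrite("pics/crop0.png",o)
E
```

```text
scene key 424 [ 0.5663 -0.3081] [0.043 0.22 ] 9.5 [ 0.5743 -0.3076  0.015 ]
scene bar 1580 [ 0.628  -0.0248] [0.126 0.279] -83.0 [ 0.6173 -0.0094  0.04  ]
side key 561 [ 0.5634 -0.3177] [0.037 0.219] 5.7 [ 0.5567 -0.3182  0.015 ]
side bar 1032 [ 0.6093 -0.0409] [0.048 0.277] 85.4 [ 0.6055 -0.0557  0.04  ]
```

View pics/crop0.png

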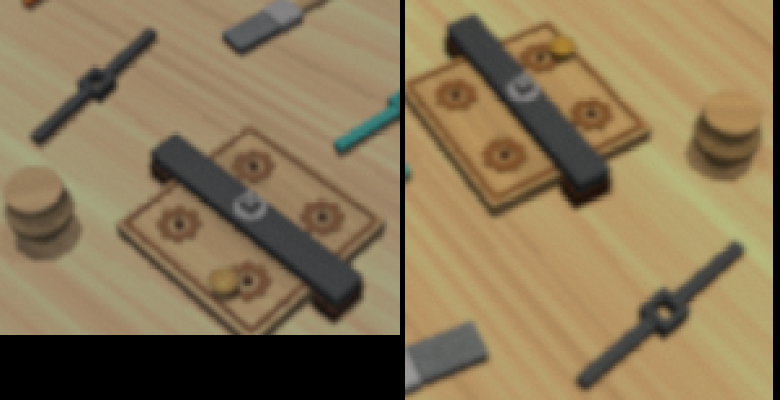

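The crop confirms the dark key, with its square hole at about (207,173) in scene. On the way to it, I'll stop above the clamp for a close look.

```bash
cat >> h.py <<'E'
def go(p,yaw,ref=None):
    "row (deg, m) for a TCP target p with tool x at world yaw (deg), pointing down"
    o=status.get_obs(); P,q=(o['position'],o['ee_rot']) if ref is None else ref
    R0=Rn.from_quat(q); c,s=np.cos(np.radians(yaw)),np.sin(np.radians(yaw))
    R1=Rn.from_matrix(np.array([[c,s,0],[s,-c,0],[0,0,-1]]))
    return np.r_[(R0.inv()*R1).as_rotvec(degrees=True).round(2),R0.inv().apply(np.array(p)-P).round(4)]
E
python3 - <<'E'
from h import *
print(go((.615,-.035,.25),0), go((.565,-.313,.20),7.5))
E
```

```text
[-1.0000e-02  8.0000e-02  1.5664e+02 -5.7840e-01 -4.1300e-01 -4.8000e-03] [-2.0000e-02  8.0000e-02  1.4914e+02 -6.4280e-01 -6.8800e-01  4.5500e-02]
```

Request:
{"method": "play_rows", "body": {"plan": [0,0,156.6,-0.578,-0.413,-0.005,1,0,0,156.6,-0.578,-0.413,-0.005,1,0,0,156.6,-0.578,-0.413,-0.005,1,0,0,156.6,-0.578,-0.413,-0.005,1,0,0,156.6,-0.578,-0.413,-0.005,1,0,0,156.6,-0.578,-0.413,-0.005,1,0,0,156.6,-0.578,-0.413,-0.005,1,0,0,156.6,-0.578,-0.413,-0.005,1,0,0,156.6,-0.578,-0.413,-0.005,1,0,0,156.6,-0.578,-0.413,-0.005,1,0,0,156.6,-0.578,-0.413,-0.005,1,0,0,156.6,-0.578,-0.413,-0.005,1,0,0,156.6,-0.578,-0.413,-0.005,1,0,0,156.6,-0.578,-0.413,-0.005,1,0,0,156.6,-0.578,-0.413,-0.005,1,0,0,156.6,-0.578,-0.413,-0.005,1,0,0,156.6,-0.578,-0.413,-0.005,1,0,0,156.6,-0.578,-0.413,-0.005,1,0,0,156.6,-0.578,-0.413,-0.005,1]}}

```text
clock: 2.52
position: [0.6147, -0.0346, 0.2503]
ee_rot: [1.0, 0.001, 0.0, -0.0]
ft_force: [0.5, -0.2, -0.0]
grip_width: 1.0
grasp_force: 0.0
```

Run:
```python
from h import *
o=status.get_obs(); m=viewer.camera_model("wrist"); im=viewer.camera("wrist"); cv2.imwrite("pics/w1.png",im[:,:,::-1])
import json; json.dump({k:np.array(v).tolist() for k,v in m.items()},open("w1.json","w"))
print(o['position'],o['ee_rot'],o['joint_pos'],go((.565,-.313,.20),7.5))
print(proj(m,[[.615,-.035,.05]]))
```

```text
[ 0.61466514 -0.03463729  0.25033138] [ 9.99999804e-01  6.18130248e-04  5.05471685e-05 -9.01377229e-05] [-0.55389014  0.35577897  0.69338027  1.51293699 -0.23008464  1.35583902
 -1.41174799] [-0.01   -0.     -7.44   -0.05    0.2783  0.0503]
[[254.63529068 172.03482292]]
```

View pics/w1.png

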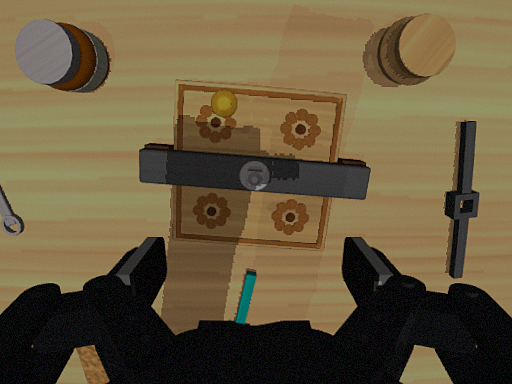

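The wrist view shows the screw at (255,176), the bridge bar running from (140,165) to (370,182), the knob at (224,103) and the dark key on the right with its hole near (466,206). I'll measure the clamp and key from it.

Run:
```python
from h import *; import json
m={k:np.array(v) for k,v in json.load(open("w1.json")).items()}
im=cv2.imread("pics/w1.png")[:,:,::-1].copy(); g=cv2.cvtColor(im,cv2.COLOR_RGB2GRAY)
print(g[168:186:2,236:276:2])
# key: bar
p=blob(im,(430,105,500,290),90,130); c,wh,a=rect(on_plane(m,p,.015)); print("key",len(p),c,wh,np.degrees(a))
P=on_plane(m,p,.018); q=p[(P[:,0]>c[0]+.035)]; q2=p[P[:,0]<c[0]-.035]
e=[on_plane(m,[x.mean(0)],.014)[0] for x in (q,q2)]; d=e[0]-e[1]; print(e,"yaw",np.degrees(np.arctan2(d[1],d[0])))
# bridge top: 
hsv=cv2.cvtColor(im,cv2.COLOR_RGB2HSV); mk=((hsv[...,1]<90)&(hsv[...,2]<110)).astype(np.uint8)
for u in range(195,345,30): print(u, np.nonzero(mk[120:220,u])[0]+120)
# flange
f=((g>88)&(hsv[...,1]<60)).astype(np.uint8); f[:,:225]=0;f[:,290:]=0;f[:145]=0;f[205:]=0
n,l,s,cc=cv2.connectedComponentsWithStats(f); print(s[1:6],cc[1:6])
cv2.imwrite("pics/c1.png",np.hstack([cv2.resize(im[140:220,205:305,::-1],(500,400),interpolation=3),cv2.resize(im[165:245,435:495,::-1],(300,400),interpolation=3)]))
```

```text
[[ 37  38  31  79  79  79  72  67  71  71  72  73  73  77  83  74  34  24
   32  31]
 [ 32  30  49  83  84  81  49  36  34  37  39  39  45  63  82  78  55  27
   32  32]
 [ 34  32  73  80  83  86  82  83  75  71  66  78  76  69  79  73  66  21
   55  28]
 [ 39  32  80  81  81  84  77  68  68  62  64  65  77  72  73  69  73  29
   59  32]
 [ 38  31  77  76  81  81  67  70  63  68  63  61  60  68  72  73  68  32
   30  21]
 [ 36  31  76  80  81  84  69  64  79  85  86  60  54  66  76  68  68  25
   55  53]
 [ 29  30  55  81  79  67  65  63  80  79  81  55  59  69  72  71  60  26
   58  50]
 [ 34  38  37  87  81  74  73  61  62  77  66  47  73  71  74  68  34  45
   58  54]
 [ 36  31  39  57  89  66  89  76  53  49  50  71  79 134 123  98  54  57
   48  56]]
key 2466 [ 0.56484383 -0.3100982 ] [0.046794965863227844, 0.22198258340358734] 10.228719
[array([ 0.63749835, -0.30447205,  0.014     ]), array([ 0.4927855 , -0.32002942,  0.014     ])] yaw 6.1360234574088075
195 [153 154 155 156 157 158 159 160 161 162 163 164 165 166 167 168 169 170
 171 172 173 174 175 176 177 178 179 180 181 182 183 184 185]
225 [154 155 156 157 158 159 160 161 162 163 164 165 166 167 168 169 170 171
 172 173 174 175 176 177 178 179 180 181 182 183 184 185 186 187 188]
255 [157 158 159 160 161 162 163 164 165 166 167 168 169 170 171 172 173 174
 175 176 177 178 179 180 181 182 183 184 185 186 187 188 190]
285 [160 161 162 163 164 165 166 167 168 169 170 171 172 173 174 175 176 177
 178 179 180 181 182 183 184 185 186 187 188 189 190 191 192]
315 [161 162 163 164 165 166 167 168 169 170 171 172 173 174 175 176 177 178
 179 180 181 182 183 184 185 186 187 188 189 190 191 192 193 194 195]
[[261 173   1   1   1]
 [244 184   1   1   1]
 [248 184   1   1   1]
 [255 184  12   6  42]] [[261.         173.        ]
 [244.         184.        ]
 [248.         184.        ]
 [260.16666667 186.42857143]]
```

View pics/c1.png

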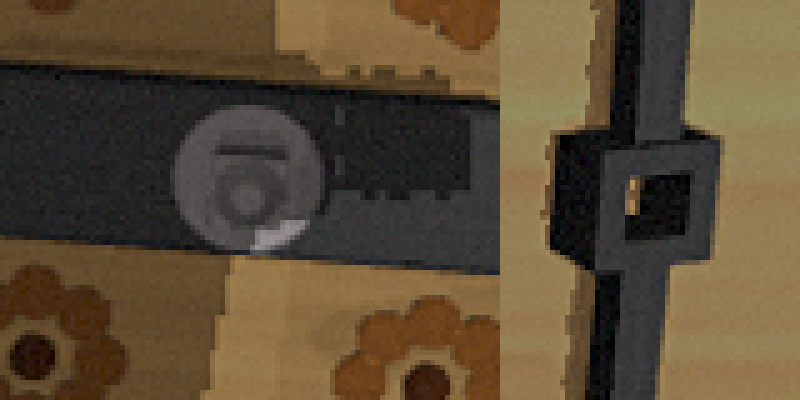

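The crop shows the flange as a disc centred at pixel (254.7,175.8), the cone top at (254.4,179.4), and the key block's top centred at (466.6,206.0).

Run:
```python
from h import *; import json
m={k:np.array(v) for k,v in json.load(open("w1.json")).items()}
im=cv2.imread("pics/w1.png")[:,:,::-1].copy(); g=cv2.cvtColor(im,cv2.COLOR_RGB2GRAY); s=cv2.cvtColor(im,cv2.COLOR_RGB2HSV)[...,1]
print("flange",on_plane(m,[(254.7,175.8)],.047),"cone",on_plane(m,[(254.4,179.4)],.067),"knob",on_plane(m,[(224,102)],.044))
e=on_plane(m,[(160,182.3),(345,197.6)],.043);d=e[0]-e[1]
lo=[];hi=[]
for u in list(range(205,235,3))+list(range(280,325,3)):
    col=np.nonzero((g[165:205,u]<75)&(s[165:205,u]<100))[0]; lo.append((u,165+col.max()))
lo=np.array(lo,float); k=np.polyfit(lo[:,0],lo[:,1],1); e=on_plane(m,[(205,np.polyval(k,205)),(325,np.polyval(k,325))],.043); d=e[0]-e[1]; print("edge",k,"bar yaw",np.degrees(np.arctan2(d[1],d[0])),"width check half",e)
print("key",on_plane(m,[(466.6,206.0)],.020))
mk=((g>42)&(g<95)&(s<110)).astype(np.uint8); pts=[]
for v in list(range(126,185,4))+list(range(226,270,4)):
    r=np.nonzero(mk[v,445:485])[0]; 
    if len(r): pts.append((445+np.median(r),v))
pts=np.array(pts); P=on_plane(m,pts,.018); k=np.polyfit(P[:,0],P[:,1],1); print("key yaw",np.degrees(np.arctan(k[0])),"y at .5655",np.polyval(k,.5655), np.abs(P[:,1]-np.polyval(k,P[:,0])).max())
b=on_plane(m,[(470.5,121),(456,277)],.018); print("ends",b, b.mean(0),np.linalg.norm(b[0]-b[1]))
```

```text
flange [[ 0.61004913 -0.0350854   0.047     ]] cone [[ 0.610414   -0.03473774  0.067     ]] knob [[ 0.69089926 -0.00178846  0.044     ]]
edge [7.71428571e-02 1.70445714e+02] bar yaw 85.52303415147131 width check half [[ 0.59674761  0.02255342  0.043     ]
 [ 0.58577796 -0.1175493   0.043     ]]
key [[ 0.5650003  -0.31370137  0.02      ]]
key yaw 6.100887445280935 y at .5655 -0.3128618467723776 0.0009570828917347951
ends [[ 0.67396091 -0.30033689  0.018     ]
 [ 0.45818487 -0.32187644  0.018     ]] [ 0.56607289 -0.31110667  0.018     ] 0.21684845524428256
```

Clamp at (0.610,-0.035) with yaw −4.5°, and key at (0.565,−0.3135) with yaw 6.1°. The sizes and reach agree. Next I move above the key with the fingers half closed.

```bash
python3 -c "
from h import *
print(go((.565,-.3135,.10),6.1))"
```

```text
[-0.01   -0.     -6.04   -0.05    0.2788  0.1503]
```

Request:
{"method": "play_rows", "body": {"plan": [0,0,-6.1,-0.05,0.279,0.08,0.6,0,0,-6.1,-0.05,0.279,0.08,0.6,0,0,-6.1,-0.05,0.279,0.08,0.6,0,0,-6.1,-0.05,0.279,0.08,0.6,0,0,-6.1,-0.05,0.279,0.15,0.6,0,0,-6.1,-0.05,0.279,0.15,0.6,0,0,-6.1,-0.05,0.279,0.15,0.6,0,0,-6.1,-0.05,0.279,0.15,0.6]}}

```text
clock: 3.58
position: [0.5659, -0.3131, 0.1017]
ee_rot: [0.999, 0.054, 0.001, 0.0]
ft_force: [-0.3, -0.4, 1.6]
grip_width: 0.603
grasp_force: 0.0
```

Run:
```python
from h import *
o=status.get_obs(); m=viewer.camera_model("wrist"); im=viewer.camera("wrist"); cv2.imwrite("pics/w2.png",im[:,:,::-1])
print(manip.tip_extent,o['position'],o['grip_width'],go((.565,-.3135,.10),6.1))
print(proj(m,[[.565,-.3135,.02],o['position']]))
cv2.imwrite("pics/w2c.png",cv2.resize(im[120:384,120:392,::-1],(618,600),interpolation=3))
```

```text
0.014 [ 0.56592059 -0.3131007   0.10167093] 0.6026602742028795 [ 0.03   -0.13    0.12   -0.0013  0.0004  0.002 ]
[[254.6513223  205.89459718]
 [254.32839513 256.89088643]]
```

View pics/w2c.png

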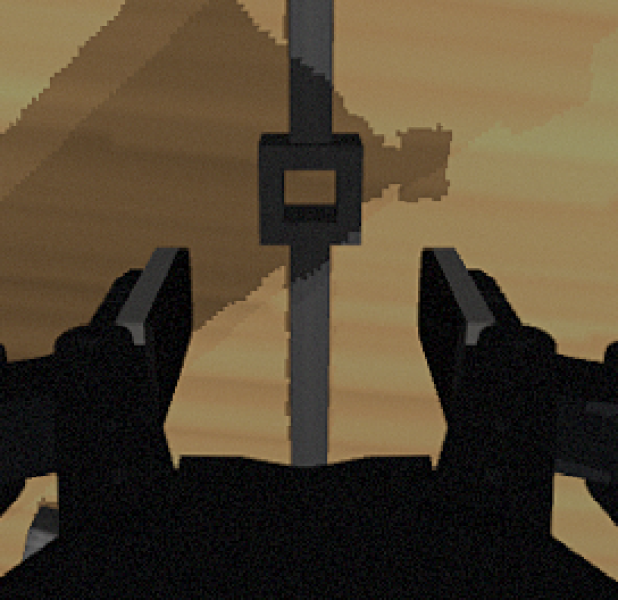

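The crop shows the key block's top centred at full-image pixel (256.7,205.6), midway between the open fingers and within 1.5 mm of the prediction. I'll descend and grasp the block.

Request:
{"method": "play_rows", "body": {"plan": [0,0,0,0,0.001,0.04,0.6,0,0,0,0,0.001,0.07,0.6,0,0,0,0,0.001,0.078,0.6,0,0,0,0,0.001,0.078,0.6,0,0,0,0,0.001,0.078,0.3,0,0,0,0,0.001,0.078,0.3,0,0,0,0,0.001,0.078,0.3,0,0,0,0,0.001,0.078,0.3], "squeeze": 50}}

```text
clock: 4.62
position: [0.5661, -0.315, 0.0243]
ee_rot: [0.999, 0.054, 0.001, 0.0]
ft_force: [-1.0, 1.7, 6.6]
grip_width: 0.383
grasp_force: 50.5
```

Request:
{"method": "play_rows", "body": {"plan": [0,0,0,0,0,-0.04,0.3,0,0,0,0,0,-0.08,0.3,0,0,0,0,0,-0.12,0.3,0,0,0,0,0,-0.12,0.3,0,0,0,0,0,-0.12,0.3], "squeeze": 80}}

```text
clock: 5.25
position: [0.5648, -0.3143, 0.142]
ee_rot: [0.999, 0.054, -0.0, -0.0]
ft_force: [-0.6, 0.5, -3.2]
grip_width: 0.367
grasp_force: 81.0
```

Run:
```python
from h import *
o=status.get_obs(); m=viewer.camera_model("wrist"); im=viewer.camera("wrist"); cv2.imwrite("pics/w3.png",im[:,:,::-1])
print(o['position'],o['ft_force'],o['torque'],o['grip_width'],o['grasp_force'])
T=Rn.from_quat(o['ee_rot']).as_matrix()
print(proj(m,[o['position']+T@np.array(q) for q in ([0,0,0],[0,0,.005],[.01,0,.005])]))
print(go((.6102,-.035,.14),-4.5))
cv2.imwrite("pics/w3c.png",cv2.resize(im[150:384,140:372,::-1],(595,600),interpolation=3))
```

```text
[ 0.56478914 -0.31425917  0.14195704] [-0.55657687  0.54370928 -3.22870451] [ 0.01502338 -0.03226649 -0.03836688] 0.3674529656633402 81.01472496986389
[[254.32936615 256.87707313]
 [254.32613802 252.05671346]
 [254.33131307 233.0915    ]]
[-6.000e-02  7.000e-02  1.064e+01  7.530e-02 -2.726e-01  1.500e-03]
```

View pics/w3c.png

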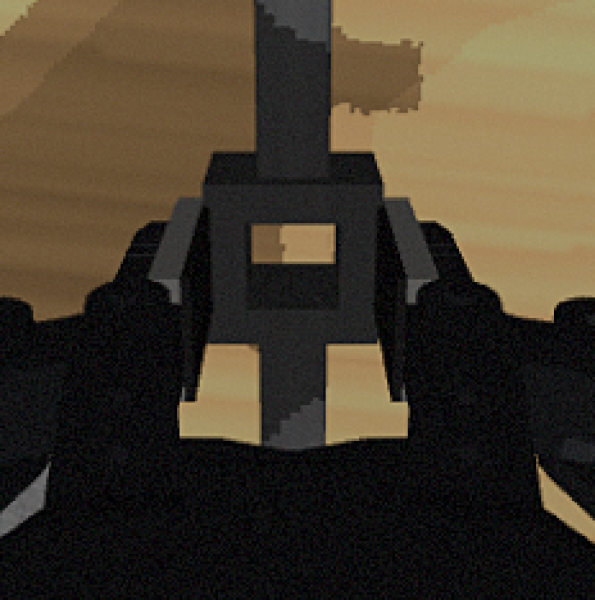

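The grasp is good. The block is level, its top is centred at pixel (254.5,252), and the hole is within 1 mm of the TCP axis. I'll go beside the screw for one closer look with the bar out of the way.

```bash
python3 -c "
from h import *
print(go((.5838,.0122,.142),-4.5))"
```

```text
[-6.000e-02  7.000e-02  1.064e+01  5.410e-02 -3.224e-01 -4.000e-04]
```

Request:
{"method": "play_rows", "body": {"plan": [0,0,1.5,0.008,-0.045,0,0.3,0,0,3,0.016,-0.09,0,0.3,0,0,4.5,0.024,-0.14,0,0.3,0,0,6,0.032,-0.19,0,0.3,0,0,8,0.04,-0.24,0,0.3,0,0,9.5,0.048,-0.29,0,0.3,0,0,10.6,0.054,-0.322,0,0.3,0,0,10.6,0.054,-0.322,0,0.3,0,0,10.6,0.054,-0.322,0,0.3,0,0,10.6,0.054,-0.322,0,0.3]}}

```text
clock: 6.55
position: [0.584, 0.0097, 0.142]
ee_rot: [0.999, -0.04, -0.0, 0.0]
ft_force: [-0.8, -0.1, -1.5]
grip_width: 0.372
grasp_force: 81.0
```

Run:
```python
from h import *; import json
o=status.get_obs(); m=viewer.camera_model("wrist"); im=viewer.camera("wrist"); cv2.imwrite("pics/w4.png",im[:,:,::-1])
json.dump({k:np.array(v).tolist() for k,v in m.items()},open("w4.json","w"))
print(o['clock'],o['position'],o['ee_rot'],o['ft_force'],o['torque'])
p=proj(m,[[.6102,-.035,.067],[.6102,-.035,.047]]); print(p)
u,v=p[0].astype(int); u0,v0=u-60,max(0,v-50); print(u0,v0)
cv2.imwrite("pics/w4c.png",cv2.resize(im[v0:v0+100,u0:u0+120,::-1],(720,600),interpolation=3))
```

```text
6.55 [0.58395046 0.00972971 0.14198497] [ 9.99199654e-01 -3.99988603e-02 -2.55117801e-04  2.77011537e-04] [-0.81972094 -0.12770188 -1.54021772] [-0.01233916  0.0029343   0.02428105]
[[315.88432084 166.11373452]
 [310.57420621 161.35587583]]
255 116
```

View pics/w4c.png

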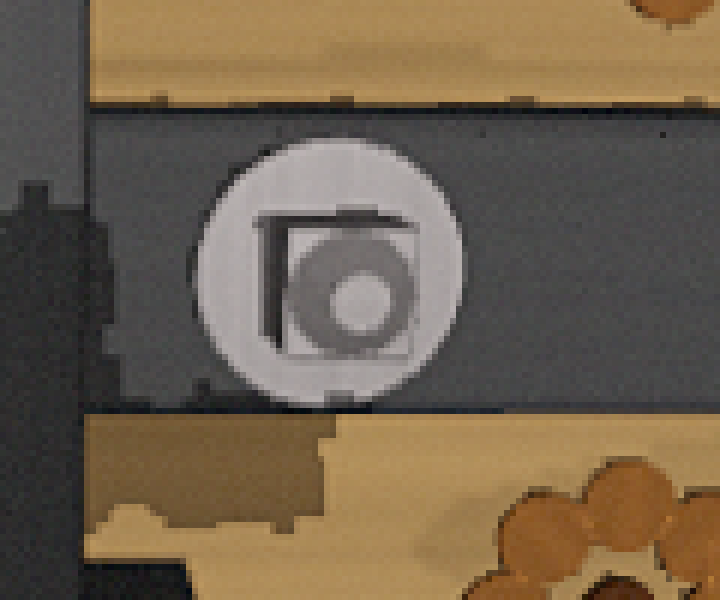

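The crop shows the flange centre at (310.3,161.4) and the cone top at (315.3,166.3). Both are within 0.3 mm of the prediction, and the head's sides line up with the picture. I'll move over the screw.

```bash
python3 -c "
from h import *
o=status.get_obs();print(o['clock'],o['joint_velocities'].round(3),o['position'],go((.6098,-.0348,.102),-4.5))"
```

```text
6.6 [-0.002 -0.003 -0.003 -0.004 -0.    -0.    -0.002] [0.58402543 0.00990217 0.14210184] [ 0.02    0.02   -0.08    0.0293  0.0425  0.0401]
```

Request:
{"method": "play_rows", "body": {"plan": [0,0,0,0.0145,0.021,0.01,0.3,0,0,0,0.0293,0.0425,0.02,0.3,0,0,0,0.0293,0.0425,0.035,0.3,0,0,0,0.0293,0.0425,0.04,0.3,0,0,0,0.0293,0.0425,0.04,0.3,0,0,0,0.0293,0.0425,0.04,0.3,0,0,0,0.0293,0.0425,0.04,0.3,0,0,0,0.0293,0.0425,0.04,0.3]}}

```text
clock: 7.6
position: [0.6103, -0.0332, 0.1026]
ee_rot: [0.999, -0.039, 0.0, -0.0]
ft_force: [0.6, 0.1, -2.4]
grip_width: 0.364
grasp_force: 80.9
```

```bash
python3 -c "
from h import *
o=status.get_obs();print(o['clock'],o['joint_velocities'].round(3),o['position'],o['ft_force'],o['torque'],go((.6098,-.0348,.0713),-4.5))"
```

```text
7.6 [ 0.002  0.004  0.001  0.001  0.    -0.     0.002] [ 0.6102551  -0.03315782  0.10259712] [ 0.59546875  0.10284892 -2.40890879] [0.00876954 0.00077057 0.00988208] [-0.02   -0.03    0.05   -0.0003  0.0017  0.0313]
```

Request:
{"method": "play_rows", "body": {"plan": [0,0,0,-0.0004,0.0017,0.004,0.3,0,0,0,-0.0004,0.0017,0.008,0.3,0,0,0,-0.0004,0.0017,0.012,0.3,0,0,0,-0.0004,0.0017,0.016,0.3,0,0,0,-0.0004,0.0017,0.019,0.3,0,0,0,-0.0004,0.0017,0.021,0.3,0,0,0,-0.0004,0.0017,0.021,0.3,0,0,0,-0.0004,0.0017,0.021,0.3]}}

```text
clock: 8.6
position: [0.6103, -0.035, 0.0815]
ee_rot: [0.999, -0.039, 0.001, 0.0]
ft_force: [5.2, -0.6, -2.5]
grip_width: 0.374
grasp_force: 81.0
```

The square is entering the hole, and a 5 N side force says the key should go about 0.8 mm further in x.

Request:
{"method": "play_rows", "body": {"plan": [0,0,0,0.0008,0,0,0.3,0,0,0,0.0008,0,0.003,0.3,0,0,0,0.0008,0,0.006,0.3,0,0,0,0.0008,0,0.009,0.3,0,0,0,0.0008,0,0.01,0.3,0,0,0,0.0008,0,0.01,0.3,0,0,0,0.0008,0,0.01,0.3]}}

```text
clock: 9.48
position: [0.6105, -0.035, 0.0715]
ee_rot: [0.999, -0.039, 0.0, -0.0]
ft_force: [2.7, -0.1, 2.8]
grip_width: 0.371
grasp_force: 81.5
```

Request:
{"method": "play_rows", "body": {"plan": [0,0,0,0.0003,0,0.001,0.3,0,0,0,0.0003,0,0.002,0.3,0,0,0,0.0003,0,0.002,0.3]}}

```text
clock: 9.85
position: [0.6108, -0.0351, 0.0712]
ee_rot: [0.999, -0.039, 0.0, -0.001]
ft_force: [-7.0, 0.6, 22.0]
grip_width: 0.369
grasp_force: 83.9
```

Hard stop at z = 0.0712, against an expected 0.0713 for seated. I'll release and lift.

Request:
{"method": "play_rows", "body": {"plan": [0,0,0,0,0,-0.0015,0.3,0,0,0,0,0,-0.0015,0.8,0,0,0,0,0,-0.0015,0.8,0,0,0,0,0,-0.0015,0.8,0,0,0,0,0,-0.0015,0.8,0,0,0,0,0,-0.03,0.8,0,0,0,0,0,-0.09,0.4,0,0,0,0,0,-0.11,0,0,0,0,-0.03,0,-0.13,0,0,0,0,-0.03,0,-0.13,0,0,0,0,-0.03,0,-0.13,0], "squeeze": 20}}

```text
clock: 11.22
position: [0.5808, -0.0323, 0.1987]
ee_rot: [0.999, -0.039, -0.0, -0.0]
ft_force: [0.2, -0.8, -0.4]
grip_width: 0.002
grasp_force: 0.0
```

Run:
```python
from h import *; import json
o=status.get_obs(); m=viewer.camera_model("wrist"); im=viewer.camera("wrist"); cv2.imwrite("pics/w5.png",im[:,:,::-1])
json.dump({k:np.array(v).tolist() for k,v in m.items()},open("w5.json","w"))
print(o['clock'],o['position'],o['ft_force'],o['torque'],o['grip_width'],manip.tip_extent)
c=np.array([.6105,-.035,0]); y=np.radians(-4.5); ax=np.array([np.cos(y),np.sin(y),0])
print(proj(m,[c+[0,0,.067],c+110*.001*ax+[0,0,.065],c-.11*ax+[0,0,.065]]))
cv2.imwrite("pics/w5c.png",cv2.resize(im[60:384,120:392,::-1],(504,600),interpolation=3))
```

```text
11.225 [ 0.58083407 -0.03232208  0.19870988] [ 0.24072904 -0.8387127  -0.4460875 ] [ 0.00714395 -0.0024031  -0.02005839] 0.0018637098960292134 0.014
[[254.79034535 154.38284274]
 [255.01794063  18.07015945]
 [254.57685253 266.3702991 ]]
```

View pics/w5c.png

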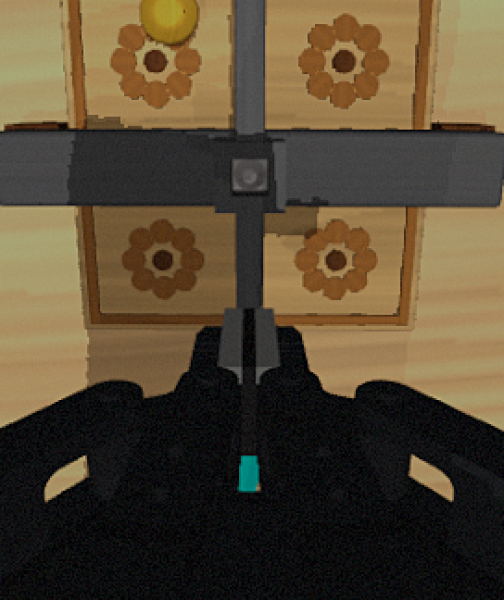

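The key is seated. The head's tip is level with the block's top at about (255,155), as predicted. I'll go to the −y side of the near bar end with the fingers shut, tool yaw +5° so the inner finger edge makes contact at a lever of about 85 mm.

```bash
python3 -c "
from h import *; import json
m={k:np.array(v) for k,v in json.load(open('w1.json')).items()}
print('turq end',on_plane(m,[(250,270)],.018))
print(go((.515,-.070,.10),5),go((.515,-.070,.064),5))"
```

```text
turq end [[ 0.47363549 -0.02901476  0.018     ]]
[ 0.      0.05   -9.44   -0.0627  0.0425  0.0985] [ 0.      0.05   -9.44   -0.0626  0.0425  0.1345]
```

Request:
{"method": "play_rows", "body": {"plan": [0,0,-4.5,-0.031,0.021,0.02,0,0,0,-9.4,-0.0626,0.0425,0.05,0,0,0,-9.4,-0.0626,0.0425,0.09,0,0,0,-9.4,-0.0626,0.0425,0.12,0,0,0,-9.4,-0.0626,0.0425,0.1345,0,0,0,-9.4,-0.0626,0.0425,0.1345,0,0,0,-9.4,-0.0626,0.0425,0.1345,0,0,0,-9.4,-0.0626,0.0425,0.1345,0]}}

```text
clock: 12.28
position: [0.5158, -0.0702, 0.0657]
ee_rot: [0.999, 0.043, 0.001, -0.0]
ft_force: [-0.9, -0.6, -0.4]
grip_width: 0.0
grasp_force: 0.0
```

```bash
cat > rd.py <<'E'
from h import *
F=[];M=[]
for i in range(6):
    o=status.get_obs(); F.append(o['ft_force']);M.append(o['torque']); viewer.camera("side")
print(o['clock'],o['position'].round(4),np.mean(F,0).round(2),np.std(F,0).round(2),np.mean(M,0).round(3),np.std(M,0).round(3))
E
python3 rd.py; python3 -c "
from h import *
print(go((.515,-.050,.064),5))"
```

```text
12.525 [ 0.5152 -0.0701  0.0651] [-0.55  0.02 -0.16] [0.29 0.41 0.26] [ 0.015 -0.03   0.013] [0.038 0.021 0.037]
[-0.01   -0.02   -0.06    0.0016 -0.0201  0.001 ]
```

Request:
{"method": "play_rows", "body": {"plan": [0,0,0,0.0005,-0.006,0.001,0,0,0,0,0.001,-0.012,0.001,0,0,0,0,0.0015,-0.017,0.001,0,0,0,0,0.0018,-0.021,0.001,0,0,0,0,0.0019,-0.022,0.001,0,0,0,0,0.0019,-0.022,0.001,0]}}

```text
clock: 13.32
position: [0.515, -0.0482, 0.0638]
ee_rot: [0.999, 0.043, -0.0, -0.0]
ft_force: [-0.1, 0.5, 1.1]
grip_width: -0.0
grasp_force: 0.0
```

Request:
{"method": "play_rows", "body": {"plan": [0,0,0,0,-0.001,0,0,0,0,0,0.0001,-0.002,0,0,0,0,0,0.0002,-0.003,0,0,0,0,0,0.0003,-0.004,0,0,0,0,0,0.0003,-0.004,0,0,0,0,0,0.0003,-0.004,0,0]}}

```text
clock: 14.08
position: [0.515, -0.0441, 0.0638]
ee_rot: [0.999, 0.043, -0.0, -0.0]
ft_force: [1.1, 0.1, -0.7]
grip_width: -0.002
grasp_force: 0.0
```

```bash
python3 rd.py
```

```text
14.325 [ 0.515  -0.0442  0.0638] [ 0.3   0.36 -0.43] [0.5  0.29 0.27] [-0.005 -0.008  0.018] [0.015 0.036 0.025]
```

Request:
{"method": "play_rows", "body": {"plan": [0,0,0,0.0001,-0.0007,0,0,0,0,0,0.0001,-0.0014,0,0,0,0,0,0.0002,-0.0021,0,0,0,0,0,0.0003,-0.003,0,0,0,0,0,0.0003,-0.003,0,0,0,0,0,0.0003,-0.003,0,0]}}

```text
clock: 15.12
position: [0.515, -0.0411, 0.0638]
ee_rot: [0.999, 0.043, -0.0, -0.0]
ft_force: [0.3, -0.2, -0.4]
grip_width: 0.002
grasp_force: 0.0
```

```bash
python3 rd.py
```

```text
15.375 [ 0.5151 -0.0411  0.0638] [-0.36 -0.09 -0.21] [0.47 0.57 0.27] [ 0.009 -0.017 -0.025] [0.023 0.035 0.023]
```

Request:
{"method": "play_rows", "body": {"plan": [0,0,0,0.0001,-0.0007,0,0,0,0,0,0.0001,-0.0014,0,0,0,0,0,0.0002,-0.0021,0,0,0,0,0,0.0003,-0.003,0,0,0,0,0,0.0003,-0.003,0,0]}}

```text
clock: 16.05
position: [0.5151, -0.038, 0.0638]
ee_rot: [0.999, 0.043, -0.0, -0.0]
ft_force: [-0.3, -1.2, 0.9]
grip_width: 0.003
grasp_force: 0.1
```

Request:
{"method": "play_rows", "body": {"plan": [0,0,0,0,-0.0005,0,0,0,0,0,0.0001,-0.001,0,0,0,0,0,0.0001,-0.0015,0,0,0,0,0,0.0002,-0.002,0,0,0,0,0,0.0002,-0.002,0,0]}}

```text
clock: 16.68
position: [0.5152, -0.036, 0.0638]
ee_rot: [0.999, 0.043, 0.0, -0.0]
ft_force: [0.4, -0.5, 0.0]
grip_width: 0.005
grasp_force: 0.1
```

```bash
python3 rd.py
python3 - <<'E'
from h import *
m=viewer.camera_model("wrist"); im=viewer.camera("wrist"); cv2.imwrite("pics/w6.png",im[:,:,::-1])
# far half of the bar: yaw from its top, between the block and its end
c=np.array([.6105,-.035,.065])
print(proj(m,[c,c+[.05,-.004,0],c+[.1,-.008,0]]))
E
```

```text
16.925 [ 0.5151 -0.0361  0.0638] [-0.02 -0.41  0.11] [0.29 0.38 0.5 ] [-0.038 -0.015  0.008] [0.043 0.031 0.033]
[[ 272.55080738   36.4221501 ]
 [ 295.79462817 -100.09101626]
 [ 315.21419214 -209.82099421]]
```

Request:
{"method": "play_rows", "body": {"plan": [0,0,0,0,-0.0005,0,0,0,0,0,0.0001,-0.001,0,0,0,0,0,0.0001,-0.0015,0,0,0,0,0,0.0002,-0.002,0,0,0,0,0,0.0002,-0.002,0,0]}}

```text
clock: 17.65
position: [0.5152, -0.0342, 0.0638]
ee_rot: [0.999, 0.043, 0.0, 0.0]
ft_force: [0.0, -1.0, -0.8]
grip_width: -0.001
grasp_force: 0.5
```

```bash
python3 rd.py
```

```text
17.9 [ 0.5152 -0.0342  0.0638] [ 0.62 -1.18 -0.22] [0.44 0.36 0.64] [-0.226 -0.111 -0.017] [0.018 0.022 0.012]
```

Request:
{"method": "play_rows", "body": {"plan": [0,0,0,0,-0.0005,0,0,0,0,0,0.0001,-0.001,0,0,0,0,0,0.0001,-0.001,0,0]}}

```text
clock: 18.32
position: [0.5152, -0.0331, 0.0638]
ee_rot: [0.999, 0.043, 0.0, 0.0]
ft_force: [0.9, -1.2, 0.3]
grip_width: 0.003
grasp_force: 0.8
```

```bash
python3 rd.py
```

```text
18.575 [ 0.5152 -0.0331  0.0638] [ 0.77 -1.52 -0.11] [0.27 0.32 0.51] [-0.384 -0.176 -0.011] [0.035 0.025 0.044]
```

Request:
{"method": "play_rows", "body": {"plan": [0,0,0,0,-0.0005,0,0,0,0,0,0.0001,-0.001,0,0,0,0,0,0.0001,-0.0015,0,0,0,0,0,0.0001,-0.0015,0,0]}}

```text
clock: 19.12
position: [0.5152, -0.0317, 0.0638]
ee_rot: [0.999, 0.043, 0.0, 0.0]
ft_force: [0.1, -2.1, 0.1]
grip_width: -0.001
grasp_force: 1.3
```

```bash
python3 rd.py
```

```text
19.375 [ 0.5152 -0.0317  0.0638] [ 1.32 -2.99 -0.14] [0.73 0.46 0.45] [-0.666 -0.285 -0.036] [0.011 0.047 0.021]
```

Contact is clear (about 3 N), but the sideways share is larger than expected. I'll use the last picture to check the contact.

Run:
```python
from h import *
o=status.get_obs()
ims=[]
for n,(w,h) in (("side",(120,130)),("scene",(120,130)),("wrist",(256,280))):
    m=viewer.camera_model(n); im=viewer.camera(n)[:,:,::-1]; u,v=proj(m,[[.55,-.035,.06]])[0].astype(int)
    cv2.imwrite(f"pics/{n}7.png",im)
    u0=int(np.clip(u-w//2,0,512-w)); v0=int(np.clip(v-h//2,0,384-h)); print(n,u0,v0,u,v)
    ims.append(cv2.resize(im[v0:v0+h,u0:u0+w],(266,int(266*h/w)),interpolation=3))
H=max(i.shape[0] for i in ims); cv2.imwrite("pics/p7.png",np.hstack([cv2.copyMakeBorder(i,0,H-i.shape[0],0,0,cv2.BORDER_CONSTANT) for i in ims]))
```

```text
side 191 114 251 179
scene 220 137 280 202
wrist 140 44 268 184
```

View pics/p7.png

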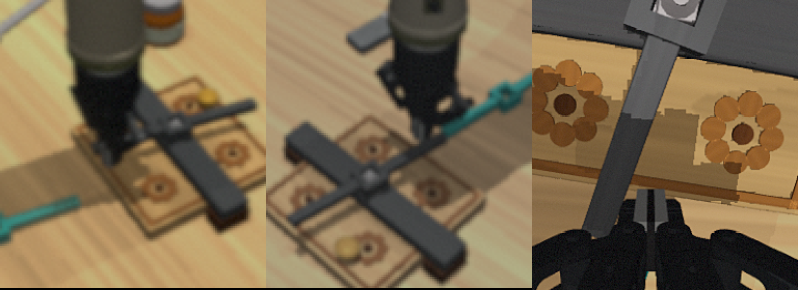

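The picture shows the bar turned clockwise off the tool's line. In the wrist view it runs from the block at (665,10) to (600,235), just left of the shut fingers at (655,200). I'll quantify the bar's yaw and where the contact lies.

Run:
```python
from h import *
m=viewer.camera_model("wrist"); o=status.get_obs()
f=lambda p:[(140+(x-532)/1.04,44+y/1.04) for x,y in p]
for nm,e in (("left",[(645,40),(583,230)]),("right",[(678,40),(612,235)])):
    P=on_plane(m,f(e),.065); d=P[0]-P[1]; print(nm,P.round(4),np.degrees(np.arctan2(d[1],d[0])))
T=Rn.from_quat(o['ee_rot']).as_matrix()
for q in ([.011,-.008,.014],[.011,-.004,.014],[.011,-.008,0],[.011,-.008,-.02],[-.011,-.008,.014]):
    print(q,(o['position']+T@q).round(4),((proj(m,[o['position']+T@q])[0]-[140,44])*1.04+[532,0]).round())
im=cv2.imread("pics/wrist7.png"); g=cv2.cvtColor(im,cv2.COLOR_BGR2GRAY); print(np.round(on_plane(m,f([(674,3)]),.067),4))
for v in (90,110,130,150,165): print(v,g[v,190:300:2])
```

```text
left [[ 0.5924 -0.0227  0.065 ]
 [ 0.5087 -0.0011  0.065 ]] -14.406250213739408
right [[ 0.5935 -0.0354  0.065 ]
 [ 0.5073 -0.0145  0.065 ]] -13.632142341025762
[0.011, -0.008, 0.014] [ 0.5254 -0.0227  0.0498] [634. 187.]
[0.011, -0.004, 0.014] [ 0.5258 -0.0267  0.0498] [643. 187.]
[0.011, -0.008, 0] [ 0.5254 -0.0227  0.0638] [633. 199.]
[0.011, -0.008, -0.02] [ 0.5254 -0.0227  0.0838] [630. 220.]
[-0.011, -0.008, 0.014] [ 0.5035 -0.0246  0.0498] [635. 228.]
[[ 0.6064 -0.0324  0.067 ]]
90 [161 162 163 161 161 161 160 159 157 159 155 157 156 156 157 144 151 156
 100 103 101  96  93  67  29  12  19  22  37  94 101  98  97  98  97  96
  98  97  99  95  97  97  94  98 100  95  38  21  16  18  61  94 103  99
  95]
110 [161 160 161 161 162 162 162 165 164 161 165 162 165 164 164 165 165 164
 166 164 164 162 167 103 115  61 101  99  91  94  96  94  95  97  96  94
  93  96  95  96  92  93  56 152 153 154 154 153 152 151 152 150 151 153
 155]
130 [120 120 123 120 117 114 111 114 101 164 158 160 160 157 159 158 159 157
 160 138 145  92  80  91  89  88  93  90  92  94  93  97  92  92  95  91
  93  94  68 142 149 149 150 148 148 152 150 150 150 150 150 152 150 152
 150]
150 [ 75  78  74  73  76  74  73  74  77  73  76  70 107 117 113 114 115 117
  50  91  90  86  88  89  91  90  94  96  91  90  89  89  92  91  81 135
 162 155 161  94  96  98  98  99  93  95  94  93  94 146 153 150 149 141
 138]
165 [ 64  65  65  69  70  59  84  93  95  96  98  99 102 103 109  88  47  48
  52  50  53  55  49  50  57  52  52  48  52  50  52  46  47 105  95  94
  97  99  98  98  98  99  98  99  96 101 100 101 100 103 105 100 103 103
 102]
```

The moment readings and bar yaw agree that the contact is at the inner finger edge, at a lever of 85 mm with the play taken up. The torque is about 0.26 N m so far, and I'll continue in small steps.

```bash
cat > rd.py <<'E'
from h import *
import sys
F=[];M=[]
for i in range(int(sys.argv[1]) if len(sys.argv)>1 else 6):
    o=status.get_obs(); F.append(o['ft_force']);M.append(o['torque']); viewer.camera("side")
F=np.mean(F,0)-[-.2,.1,-.2]; M=np.mean(M,0)-[.01,-.015,.01]
fx,fy=-M[1]/.2,M[0]/.2
fx2,fy2=(F[0]+2*fx)/3,(F[1]+2*fy)/3
print(o['clock'],o['position'].round(4),"F",F.round(2),"from M",fx.round(2),fy.round(2),"Mz",M[2].round(3),"T",(-.0848*fy2-.0123*fx2).round(3), "T(F)",(-.0848*F[1]-.0123*F[0]).round(3))
E
python3 rd.py
```

```text
19.825 [ 0.5152 -0.0316  0.0638] F [ 1.26 -3.34 -0.09] from M 1.49 -3.35 Mz -0.045 T 0.266 T(F) 0.268
```

Request:
{"method": "play_rows", "body": {"plan": [0,0,0,0,-0.0005,0,0,0,0,0,0.0001,-0.001,0,0,0,0,0,0.0001,-0.0015,0,0,0,0,0,0.0001,-0.0015,0,0]}}

```text
clock: 20.38
position: [0.5152, -0.0302, 0.0638]
ee_rot: [0.999, 0.043, 0.0, 0.0]
ft_force: [1.9, -4.8, -1.5]
grip_width: 0.004
grasp_force: 1.8
```

```bash
python3 rd.py
```

```text
20.625 [ 0.5151 -0.0301  0.0638] F [ 1.75 -4.27 -0.29] from M 1.9 -4.73 Mz -0.061 T 0.365 T(F) 0.34
```

Request:
{"method": "play_rows", "body": {"plan": [0,0,0,0,-0.0007,0,0,0,0,0,0.0001,-0.0014,0,0,0,0,0,0.0002,-0.0021,0,0,0,0,0,0.0003,-0.0028,0,0,0,0,0,0.0003,-0.0035,0,0,0,0,0,0.0003,-0.004,0,0,0,0,0,0.0003,-0.004,0,0]}}

```text
clock: 21.55
position: [0.5152, -0.0268, 0.0639]
ee_rot: [0.999, 0.043, 0.0, 0.0]
ft_force: [1.8, -6.6, -0.8]
grip_width: -0.0
grasp_force: 3.0
```

```bash
python3 rd.py
```

```text
21.8 [ 0.5152 -0.0269  0.0639] F [ 2.5  -6.95 -0.27] from M 2.74 -7.76 Mz -0.06 T 0.602 T(F) 0.559
```

Request:
{"method": "play_rows", "body": {"plan": [0,0,0,0.0001,-0.0008,0,0,0,0,0,0.0001,-0.0016,0,0,0,0,0,0.0002,-0.0024,0,0,0,0,0,0.0003,-0.0032,0,0,0,0,0,0.0003,-0.004,0,0,0,0,0,0.0004,-0.0048,0,0,0,0,0,0.0005,-0.0055,0,0,0,0,0,0.0005,-0.0055,0,0]}}

```text
clock: 22.85
position: [0.5155, -0.0224, 0.064]
ee_rot: [0.999, 0.042, 0.001, 0.001]
ft_force: [2.8, -11.1, -0.7]
grip_width: 0.002
grasp_force: 4.4
```

```bash
python3 rd.py 10
```

```text
23.3 [ 0.5155 -0.0224  0.064 ] F [  3.88 -10.91  -0.61] from M 3.69 -11.41 Mz -0.108 T 0.907 T(F) 0.877
```

Request:
{"method": "play_rows", "body": {"plan": [0,0,0,0.0001,-0.0008,0,0,0,0,0,0.0001,-0.0016,0,0,0,0,0,0.0002,-0.0024,0,0,0,0,0,0.0003,-0.0032,0,0,0,0,0,0.0003,-0.0036,0,0,0,0,0,0.0003,-0.0036,0,0,0,0,0,0.0003,-0.0036,0,0]}}

```text
clock: 24.22
position: [0.5153, -0.0191, 0.0639]
ee_rot: [0.999, 0.042, 0.0, 0.001]
ft_force: [2.0, -12.2, -0.6]
grip_width: -0.003
grasp_force: 4.9
```

```bash
python3 rd.py 10
```

```text
24.675 [ 0.5153 -0.0191  0.0639] F [  3.01 -11.78  -0.33] from M 3.1 -12.5 Mz -0.109 T 1.002 T(F) 0.962
```

The load grew less than expected on that step, so I'll check numerically that the bar hasn't turned.

Run:
```python
from h import *
m=viewer.camera_model("wrist"); im=viewer.camera("wrist"); cv2.imwrite("pics/w8.png",im[:,:,::-1])
g=cv2.cvtColor(im,cv2.COLOR_RGB2GRAY)
c=proj(m,[[.6105,-.035,.067]])[0]; print("screw px",c)
for v in (60,80,90,100,110,120,130,140,150): print(v,g[v,160:300:3])
```

```text
screw px [316.04439321  40.00409195]
60 [ 80  85  80  81  79  80  82  80  82  79  79  75  80  79  81  81  80  79
  80  84  82  81  85  80  78  85  84  81  82  84  79  79  71  94  92  94
  96  94  97  94  96  96  93  94  90 101 183]
80 [154 154 154 155 157 161 168 161  80  31  13  14  27  37  42  55  62  60
  68  68  67  52  54  72  71  78  73  83  80  83  82  84  82  74  75  78
  83  46  37  98  95  49  32  61  97  97  97]
90 [158 160 159 158 160 158 160 159 160 159 161 160 162 162 160 161 157 158
 156 155 154 151 153 154 155 158 160 138  87  38  10  19  32  41  44  26
  37  75  94  93  96  95  99  94  99  93  95]
100 [160 162 161 162 160 163 162 160 161 159 160 159 157 159 161 159 158 160
 158 158 159 159 158 161 160 158 161 162 163 160 161 163 105  99 101  34
  94  89  97  92  98  98  97  89  95  95  94]
110 [159 158 160 144 109 107  76 166 119 113 111 110 116 117 113 112 154 161
 161 161 160 160 162 161 162 163 160 163 161 160 155  95  99  76  93  90
  94  96  96  95  96  92  93  91  95  80 156]
120 [107  70  96 113 113 115 114 108 109 108 110 112 117 114 112 112 128 112
 114 112 114 112 133 158 159 158 158 158 151  86  98 104  70  91  92  89
  91  95  96  95  92  92  92  92 134 156 151]
130 [ 77  58  69  73  72 112 112 115  90 154 162 160 157 154 159 104 111 116
 118 119 117 114 112 114 158 157 160 152  94  95  56  93  94  90  91  96
  93  94  90  92  93  90  89 150 152 149 149]
140 [ 77  75  75  75  72  50 109 114  96  36  42  41  39  40 106 111 112  95
  77  95 128 118 113 159 165 163 139  98  83  90  92  86  89  91  95  94
  91  91  93  85  62 156 147 150 147 148 146]
150 [ 72  68  71  72  67 109 104 105  35  30  35  41  37  44  35 115 108  71
  77  76  76  71  74  74  76  91 107  74  87  88  92  89  92  90  92  87
  89  88  76  99  96  93 114 126 126 121 150]
```

Run:
```python
from h import *
m=viewer.camera_model("wrist"); g8=cv2.cvtColor(cv2.imread("pics/w8.png"),cv2.COLOR_BGR2GRAY).astype(int)
g7=cv2.cvtColor(cv2.imread("pics/wrist7.png"),cv2.COLOR_BGR2GRAY).astype(int)
# wrist7 model: same orientation, TCP was at y -.0316 (now -.0191): camera translates with the tool
m7=dict(m); R=np.array(m['R']); c=-R.T@np.array(m['t']); m7['t']=-R@(c+np.array([.5152-.5153,-.0316+.0191,0]))
for nm,mm,g,off in (("before",m7,g7,0),("now",m,g8,21)):
    P=[]
    for v in range(104,141,2):
        u0=int(274+off-(v-110)*.4)-10; r=g[v,u0:u0+20]; k=np.argmax(np.diff(r)); 
        if np.diff(r)[k]>25: P.append((u0+k+1,v))
    W=on_plane(mm,P,.065); k=np.polyfit(W[:,0],W[:,1],1); print(nm,len(P),"yaw",np.degrees(np.arctan(k[0])).round(2),"y at .56",np.polyval(k,.56).round(4),"resid",np.abs(W[:,1]-np.polyval(k,W[:,0])).max().round(4))
```

```text
before 19 yaw -14.92 y at .56 -0.0285 resid 0.0002
now 19 yaw -23.29 y at .56 -0.0212 resid 0.0014
```

The bar has followed the finger by about 0.15 rad since 0.27 N m. That is more than the 0.025 rad of head spring would give. I'll back off 3 mm to see whether this is elastic or real turning.

Request:
{"method": "play_rows", "body": {"plan": [0,0,0,0,0.001,0,0,0,0,0,-0.0001,0.002,0,0,0,0,0,-0.0002,0.003,0,0,0,0,0,-0.0002,0.003,0,0]}}

```text
clock: 25.28
position: [0.5149, -0.021, 0.0637]
ee_rot: [0.999, 0.043, -0.0, 0.0]
ft_force: [0.4, -8.3, -0.0]
grip_width: -0.0
grasp_force: 3.4
```

```bash
python3 rd.py 6
```

```text
25.525 [ 0.5149 -0.021   0.0637] F [ 1.21 -8.24 -0.05] from M 1.19 -8.35 Mz -0.07 T 0.69 T(F) 0.684
```

Run:
```python
from h import *
m=viewer.camera_model("wrist"); im=viewer.camera("wrist"); cv2.imwrite("pics/w9.png",im[:,:,::-1]); g=cv2.cvtColor(im,cv2.COLOR_RGB2GRAY)
c=np.array([.6105,-.035,0]); print(proj(m,[c+[0,0,.061],c+[0,0,.067]]).round(1))
y=np.radians(-4.5);R=np.array([[np.cos(y),-np.sin(y)],[np.sin(y),np.cos(y)]])
print("head top corners if unturned",proj(m,[np.r_[c[:2]+R@q,.061] for q in .008*np.array([[1,1],[1,-1],[-1,-1],[-1,1]])]).round(1))
u,v=proj(m,[c+[0,0,.064]])[0].astype(int)
np.set_printoptions(linewidth=250)
print(u-26,v-26); print(g[max(0,v-26):v+27:1,u-26:u+27:2])
```

```text
[[308.9  41.9]
 [311.7  38.4]]
head top corners if unturned [[293.2  17.5]
 [332.1  25.1]
 [324.   65.8]
 [286.   58.7]]
284 14
[[92 89 89 ... 85 88 90]
 [90 86 89 ... 87 85 89]
 [87 89 90 ... 83 90 93]
 ...
 [91 92 95 ... 89 86 90]
 [89 91 95 ... 90 93 91]
 [89 95 92 ... 89 91 90]]
```

Run:
```python
import cv2,numpy as np
g=cv2.cvtColor(cv2.imread("pics/w9.png"),cv2.COLOR_BGR2GRAY); p=g[0:90:2,262:362]
lv=" .:-=+*#%@"
for i,r in enumerate(p): print(f"{2*i:3d}","".join(lv[min(9,int(x)//22)] for x in r))
```

```text
0 #########*#*#*#*##*------==---===--=---=------==-----------------------=--------------:+************
  2 -::-:++****######*---==----=--=-==---------=--==-==------------=--=------------------:+*************
  4 ------:---:::::-==--=-==-=-=====--=-----=-=----=---------------=----=-----=---------:+**************
  6 ----------------====--===---=--=---=--=-==-=--=---------------=----=-----=---------:+#**************
  8 -----------------====-==---=====-====-:-=====-=--=-=----=----=-=------------==-===--****************
 10 -------=------==-==--==-===-=--=--==-   ..--==-------------===--=----------==-==------=+************
 12 -------------=--==========-===-=====  ..... ..:-==--=--------=--==---=--=-=-=-==----------=+********
 14 ----------::======-====-========-==.. .........  .-==-=-===-===---=--=--=-==-==--------------=+*****
 16 ---------::=========-=--=-========.   .  ..  ... ..  :====---===----=--=======-------------------=+*
 18 ---------:=================--====: ....... ...... .     .-======-=---=-=======----------------------
 20 ----------===-=================-.       . .. ...
[... 2922 characters left out ...]
================================================----------------------
 78 ::::::::..:-===:...  .--==============================================-====-------------------------
 80 ---:.::..:-========---:: .=================================================-------------------------
 82 ---:.::.:-===============-:..:-============================================-------------------------
 84 ---:::.:-====================....:-==================================-===---------------------------
 86 ---:...-=====================----:::.:-=================================----------------------------
 88 .....:-=============================--:..:=============================-----------------------------
```

```bash
cat > yaw.py <<'E'
from h import *
def edge(g,m,z,us,v0,v1,sgn,thr):
    "for each column the row of strongest change of sign sgn between lines v0(u), v1(u); world yaw of fit line"
    P=[]
    for u in us:
        a,b=int(v0(u)),int(v1(u)); d=sgn*np.diff(cv2.GaussianBlur(g,(3,3),0)[a:b,u].astype(float)); k=d.argmax()
        if d[k]>thr:
            w=d[max(0,k-2):k+3]; P.append((u,a+max(0,k-2)+(w.clip(0)*np.arange(len(w))).sum()/w.clip(0).sum()+.5))
    P=np.array(P); k=np.polyfit(P[:,0],P[:,1],1); r=np.abs(P[:,1]-np.polyval(k,P[:,0])); P=P[r<1]; k=np.polyfit(P[:,0],P[:,1],1)
    e=np.array([P[:,0].min(),P[:,0].max()]); W=on_plane(m,np.c_[e,np.polyval(k,e)],z); d=W[0]-W[1]
    return len(P),k.round(3),W.round(4).tolist(),np.degrees(np.arctan2(d[1],d[0])).round(2)
def run(g,m,y=-4.5):
    q=proj(m,[[.6105,-.035,.043]])[0]
    B=lambda s,t:proj(m,[[.6105,-.035,.043]+np.array([np.cos(np.radians(y))*s-np.sin(np.radians(y))*t,np.sin(np.radians(y))*s+np.cos(np.radians(y))*t,0])])[0]
    p1,p2=B(-.02,.09),B(-.02,.03); f=lambda u:p1[1]+(u-p1[0])*(p2[1]-p1[1])/(p2[0]-p1[0])
    us=[u for u in range(int(max(3,p1[0])),int(p2[0]))]
    print("bridge near edge +y side",edge(g,m,.043,us,lambda u:f(u)-7,lambda u:f(u)+8,1,12))
E
python3 - <<'E'
from yaw import *
m=viewer.camera_model("wrist"); g=cv2.cvtColor(cv2.imread("pics/w9.png"),cv2.COLOR_BGR2GRAY)
run(g,m)
l=lambda u:22+(u-293)*.25
print("head far edge",edge(g,m,.061,range(297,326),lambda u:l(u)-6,lambda u:l(u)+6,1,15))
gt=g.T.copy() # left edge: swap axes
P=[]
for v in range(26,52):
    u0=int(293-(v-22)*.22); d=np.diff(cv2.GaussianBlur(g,(3,3),0)[v,u0-6:u0+7].astype(float)); k=d.argmax(); P.append((u0-6+k+.5,v))
P=np.array(P); k=np.polyfit(P[:,1],P[:,0],1); W=on_plane(m,[(np.polyval(k,v),v) for v in (26,51)],.061); d=W[0]-W[1]; print("left edge",k,W.round(4).tolist(),np.degrees(np.arctan2(d[1],d[0])))
E
```

```text
bridge near edge +y side (121, array([ 0.155, 51.269]), [[0.5959, 0.0549, 0.043], [0.5913, -0.0029, 0.043]], np.float64(85.51))
head far edge (29, array([  0.221, -44.485]), [[0.6178, -0.0293, 0.061], [0.6166, -0.0408, 0.061]], np.float64(84.12))
left edge [-2.48888889e-01  2.98312991e+02] [[0.6158, -0.0274, 0.061], [0.6061, -0.0259, 0.061]] -8.732864196813793
```

```bash
cat >> yaw.py <<'E'
def line(g,m,z,a,b,w=6,s=1):
    "edge near the world segment a-b (plane z): sample across it, fit, return yaw (deg) and offset of the middle from a-b (mm)"
    a,b=np.array(a),np.array(b); t=(b-a)/np.linalg.norm(b-a); n=np.array([-t[1],t[0]]); G=cv2.GaussianBlur(g,(3,3),0).astype(np.float32)
    h=np.linspace(-w,w,8*w+1)*1e-3; S=np.linspace(0,1,40); O=[]
    for q in S:
        X=(a+(b-a)*q)[None]+h[:,None]*n; p=proj(m,np.c_[X,np.full(len(h),z)]).astype(np.float32)
        r=cv2.remap(G,p[:,:1],p[:,1:],cv2.INTER_LINEAR).ravel(); d=s*np.gradient(cv2.GaussianBlur(r[None],(5,1),0)[0]); O.append(h[d.argmax()])
    O=np.array(O); L=np.linalg.norm(b-a); ok=np.ones(40,bool)
    for _ in range(4):
        k=np.polyfit(S[ok]*L,O[ok],1); r=np.abs(O-np.polyval(k,S*L)); ok=r<max(3e-4,1.5*np.median(r[ok]))
    return (np.degrees(np.arctan2(t[1],t[0])+np.arctan(k[0])).round(2), (np.polyval(k,L/2)*1e3).round(2), int(ok.sum()))
C=np.array([.6105,-.035]); 
def W(x,y,yaw):
    c,s=np.cos(np.radians(yaw)),np.sin(np.radians(yaw)); return C+np.array([c*x-s*y,s*x+c*y])
def shifted(m,dp):
    R=np.array(m['R']); return dict(m,t=np.array(m['t'])-R@np.array(dp))
def report(g,m):
    print(" head far edge",line(g,m,.061,W(.008,.0055,-5),W(.008,-.0055,-5),2,-1),line(g,m,.061,W(.008,.0055,-5),W(.008,-.0055,-5),2,1),
     "bridge",line(g,m,.043,W(-.02,.06,-4.5),W(-.02,.02,-4.5),4,-1),line(g,m,.043,W(-.02,.06,-4.5),W(-.02,.02,-4.5),4,1))
    for yk in (-12,-16,-20,-24): print(" bar +y/-y edges from",yk,line(g,m,.065,W(-.022,.007,yk),W(-.055,.007,yk),3,1),line(g,m,.065,W(-.022,-.007,yk),W(-.055,-.007,yk),3,1),line(g,m,.065,W(-.022,-.007,yk),W(-.055,-.007,yk),3,-1))
E
python3 - <<'E'
from yaw import *
m=viewer.camera_model("wrist"); p=status.get_obs()['position']; R=lambda f:cv2.cvtColor(cv2.imread(f),cv2.COLOR_BGR2GRAY)
for f,q in (("wrist7",[.5152,-.0316,.0638]),("w8",[.5153,-.0191,.0639]),("w9",p)):
    print(f); report(R(f"pics/{f}.png"),shifted(m,np.array(q)-p))
E
```

```text
wrist7
 head far edge (np.float64(-94.89), np.float64(-1.22), 40) (np.float64(-100.37), np.float64(1.57), 31) bridge (np.float64(-94.8), np.float64(-1.55), 39) (np.float64(-94.57), np.float64(-0.04), 40)
 bar +y/-y edges from -12 (np.float64(165.49), np.float64(-1.35), 33) (np.float64(165.95), np.float64(-2.26), 38) (np.float64(175.3), np.float64(-0.6), 17)
 bar +y/-y edges from -16 (np.float64(165.95), np.float64(1.36), 37) (np.float64(165.0), np.float64(0.26), 40) (np.float64(164.56), np.float64(-0.88), 38)
 bar +y/-y edges from -20 (np.float64(154.63), np.float64(0.16), 20) (np.float64(155.45), np.float64(1.45), 12) (np.float64(164.72), np.float64(1.81), 33)
 bar +y/-y edges from -24 (np.float64(165.2), np.float64(-0.16), 15) (np.float64(152.37), np.float64(-1.54), 20) (np.float64(153.45), np.float64(1.87), 15)
w8
 head far edge (np.float64(-95.53), np.float64(-1.27), 40) (np.float64(-86.51), np.float64(0.8), 15) bridge (np.float64(-94.44), np.float64(-1.67), 39) (np.float64(-94.47), np.float64(-0.24), 40)
 bar +y/-y edges from -12 (np.float64(171.08), np.float64(-0.53), 34) (np.f
[... 674 characters left out ...]
(-94.67), np.float64(-1.72), 40) (np.float64(-94.5), np.float64(-0.25), 40)
 bar +y/-y edges from -12 (np.float64(162.98), np.float64(-1.31), 16) (np.float64(172.02), np.float64(-0.27), 12) (np.float64(167.72), np.float64(1.82), 12)
 bar +y/-y edges from -16 (np.float64(167.98), np.float64(-1.13), 14) (np.float64(171.69), np.float64(-0.91), 9) (np.float64(165.81), np.float64(-0.72), 11)
 bar +y/-y edges from -20 (np.float64(159.48), np.float64(-0.19), 38) (np.float64(159.1), np.float64(-1.17), 39) (np.float64(158.84), np.float64(-2.35), 32)
 bar +y/-y edges from -24 (np.float64(159.43), np.float64(2.41), 27) (np.float64(159.03), np.float64(1.5), 38) (np.float64(158.63), np.float64(0.34), 37)
```

Relative to the bridge (−94.5°), the head went from −94.9° to −95.5°, which matches the elastic twist alone. So the screw hasn't turned, and the extra travel is softness in the socket fit. I'll reload along the bar's arc and compute torque from the true contact point.

```bash
cat > rd.py <<'E'
from h import *
import sys
F=[];M=[]
for i in range(int(sys.argv[1]) if len(sys.argv)>1 else 6):
    o=status.get_obs(); F.append(o['ft_force']);M.append(o['torque']); viewer.camera("side")
F=np.array(F)-[-.2,.1,-.2]; M=np.array(M)-[.01,-.015,.01]
T=Rn.from_quat(o['ee_rot']).as_matrix(); r=o['position']+T@[.011,-.008,0]-[.6105,-.035,0]
t=-(r[0]*-F[:,1]-r[1]*-F[:,0])
F2=np.c_[-M[:,1],M[:,0]]/.215; t2=-(r[0]*-F2[:,1]-r[1]*-F2[:,0]); Fm=F.mean(0); f=o['position']-[.6105,-.035,0]
t3=-(-(f[0]*Fm[1]-f[1]*Fm[0])-M[:,2].mean())
print(o['clock'],o['position'].round(4),"r",r[:2].round(4),"F",Fm.round(2),"T(F)",t.mean().round(3),"T(M)",t2.mean().round(3),"T via Mz",t3.round(3))
E
python3 rd.py 4
```

```text
25.775 [ 0.5149 -0.021   0.0637] r [-0.0853  0.0229] F [ 1.23 -7.82 -0.19] T(F) 0.639 T(M) 0.636 T via Mz 0.65
```

Request:
{"method": "play_rows", "body": {"plan": [0,0,0,0.0003,-0.001,0,0,0,0,0,0.0006,-0.002,0,0,0,0,0,0.001,-0.003,0,0,0,0,0,0.0013,-0.0038,0,0,0,0,0,0.0016,-0.0046,0,0,0,0,0,0.0018,-0.005,0,0,0,0,0,0.0018,-0.005,0,0]}}

```text
clock: 26.7
position: [0.516, -0.0172, 0.0636]
ee_rot: [0.999, 0.042, -0.0, 0.001]
ft_force: [0.1, -12.0, -0.4]
grip_width: -0.001
grasp_force: 5.7
```

```bash
python3 rd.py 6
```

```text
26.95 [ 0.516  -0.0172  0.0636] r [-0.0842  0.0267] F [  0.47 -12.46   0.25] T(F) 1.037 T(M) 1.036 T via Mz 1.082
```

Request:
{"method": "play_rows", "body": {"plan": [0,0,0,0.0002,-0.0004,0,0,0,0,0,0.0003,-0.0007,0,0,0,0,0,0.0003,-0.0007,0,0,0,0,0,0.0003,-0.0007,0,0]}}

```text
clock: 27.5
position: [0.5161, -0.0167, 0.0636]
ee_rot: [0.999, 0.042, -0.001, 0.001]
ft_force: [-0.3, -12.8, -0.6]
grip_width: -0.001
grasp_force: 6.1
```

```bash
python3 rd.py 6
python3 - <<'E'
from yaw import *
m=viewer.camera_model("wrist"); im=viewer.camera("wrist"); cv2.imwrite("pics/w10.png",im[:,:,::-1]); report(cv2.cvtColor(im,cv2.COLOR_RGB2GRAY),m)
E
```

```text
27.75 [ 0.5161 -0.0168  0.0636] r [-0.0841  0.0271] F [  0.36 -13.48   0.19] T(F) 1.124 T(M) 1.102 T via Mz 1.18
 head far edge (np.float64(-96.2), np.float64(-1.3), 40) (np.float64(-95.24), np.float64(1.23), 19) bridge (np.float64(-94.6), np.float64(-1.62), 40) (np.float64(-94.71), np.float64(-0.19), 40)
 bar +y/-y edges from -12 (np.float64(175.1), np.float64(-0.24), 10) (np.float64(172.28), np.float64(-0.72), 18) (np.float64(164.32), np.float64(-0.98), 18)
 bar +y/-y edges from -16 (np.float64(162.54), np.float64(-0.46), 14) (np.float64(174.28), np.float64(0.4), 20) (np.float64(164.56), np.float64(0.83), 17)
 bar +y/-y edges from -20 (np.float64(157.34), np.float64(-2.04), 36) (np.float64(161.3), np.float64(-2.34), 16) (np.float64(157.84), np.float64(-1.37), 14)
 bar +y/-y edges from -24 (np.float64(157.05), np.float64(0.63), 35) (np.float64(156.73), np.float64(-0.23), 38) (np.float64(156.27), np.float64(-1.43), 37)
```

The torque is 1.10–1.12 N m by force. The head's twist reads 1.55° = 0.027 rad, which is 1.08 N m, so both agree. I'll hold it.

Request:
{"method": "play_rows", "body": {"plan": [0,0,0,0,0,0,0,0,0,0,0,0,0,0,0,0,0,0,0,0,0,0,0,0,0,0,0,0,0,0,0,0,0,0,0,0,0,0,0,0,0,0,0,0,0,0,0,0,0,0,0,0,0,0,0,0,0,0,0,0,0,0,0,0,0,0,0,0,0,0,0,0,0,0,0,0,0,0,0,0,0,0,0,0,0,0,0,0,0,0,0,0,0,0,0,0,0,0,0,0,0,0,0,0,0,0,0,0,0,0,0,0,0,0,0,0,0,0,0,0,0,0,0,0,0,0,0,0,0,0,0,0,0]}}

```text
clock: 30.22
position: [0.5161, -0.0167, 0.0636]
ee_rot: [0.999, 0.042, -0.001, 0.001]
ft_force: [0.4, -14.1, -0.3]
grip_width: 0.002
grasp_force: 6.1
```

```bash
python3 rd.py 8
```

```text
30.575 [ 0.5161 -0.0167  0.0636] r [-0.0841  0.0272] F [  0.65 -13.39  -0.03] T(F) 1.109 T(M) 1.102 T via Mz 1.174
```

Torque was steady at 1.10–1.12 N m for 3 s. I'll ease off slowly along the arc, move clear and rise.

Request:
{"method": "play_rows", "body": {"plan": [0,0,0,-0.0003,0.001,0,0,0,0,0,-0.0006,0.002,0,0,0,0,0,-0.0009,0.003,0,0,0,0,0,-0.0012,0.004,0,0,0,0,0,-0.0015,0.005,0,0,0,0,0,-0.0018,0.006,0,0,0,0,0,-0.002,0.007,0,0,0,0,0,-0.002,0.008,0,0,0,0,0,-0.002,0.01,0,0,0,0,0,-0.002,0.012,0,0,0,0,0,-0.002,0.015,0,0,0,0,0,-0.002,0.02,0,0,0,0,0,-0.002,0.027,0,0,0,0,0,-0.002,0.034,0,0,0,0,0,-0.002,0.034,-0.03,0,0,0,0,-0.002,0.034,-0.08,0,0,0,0,-0.002,0.034,-0.13,0,0,0,0,-0.002,0.034,-0.13,0,0,0,0,-0.002,0.034,-0.13,0]}}

```text
clock: 33.0
position: [0.5174, -0.0483, 0.1933]
ee_rot: [0.999, 0.043, -0.0, -0.0]
ft_force: [1.0, 0.1, -0.6]
grip_width: -0.002
grasp_force: 0.0
```

```bash
python3 rd.py 3
python3 - <<'E'
from yaw import *
m=viewer.camera_model("wrist"); im=viewer.camera("wrist"); cv2.imwrite("pics/w11.png",im[:,:,::-1]); g=cv2.cvtColor(im,cv2.COLOR_RGB2GRAY); report(g,m)
u,v=proj(m,[[.6105,-.035,.064]])[0].astype(int); print(u,v)
lv=" .:-=+*#%@"
for r in range(v-36,v+37,2): print(f"{r:3d}","".join(lv[min(9,int(x)//22)] for x in g[r,u-45:u+46]))
E
```

```text
33.1 [ 0.517  -0.0482  0.1925] r [-0.0833 -0.0043] F [ 0.21 -0.35 -0.41] T(F) 0.03 T(M) 0.008 T via Mz -0.008
 head far edge (np.float64(-98.51), np.float64(-0.77), 39) (np.float64(-100.38), np.float64(1.15), 39) bridge (np.float64(-94.86), np.float64(-1.02), 29) (np.float64(-95.21), np.float64(1.34), 31)
 bar +y/-y edges from -12 (np.float64(168.58), np.float64(-1.42), 11) (np.float64(171.17), np.float64(-1.78), 17) (np.float64(159.78), np.float64(0.42), 16)
 bar +y/-y edges from -16 (np.float64(164.38), np.float64(0.51), 16) (np.float64(161.62), np.float64(-1.29), 36) (np.float64(175.31), np.float64(-0.35), 12)
 bar +y/-y edges from -20 (np.float64(152.7), np.float64(0.37), 24) (np.float64(161.68), np.float64(1.43), 38) (np.float64(161.25), np.float64(-0.62), 33)
 bar +y/-y edges from -24 (np.float64(161.45), np.float64(1.09), 18) (np.float64(150.26), np.float64(1.23), 12) (np.float64(159.8), np.float64(1.87), 25)
247 75
 39 -+*************************************************=:-----------------.+**************+---=
 41 **********************+*****+*********************+--------=--=
[... 2688 characters left out ...]
---::---::----:----:-::---::
 99 ****************--=--:..   .-------=--=-=-:.-==----------=-------:------:---:---------:----
101 **************************+--------=------=-:. .:--===-----:-------:-::-:-:-:::-:-:-:-:--:-
103 *************************+:-------=-=------:::....  .----:::::.:::::--::--:--------:-------
105 ************************+:-------=-----=-=:=+**+*******=--:.......::::::::::---:::-::-:----
107 ************************=--------=------=-:+*********************=-:.........::::::..:::--:
109 **********************+------------------:+**+*****************+**+**********+-:::........:
111 **********************+:----------------.=*+*************++**+***********++***+++*******++=
```

The key is released and still on the screw. I'll take one check from close above, fingers clear, of the head's angle and the key's height now that it is unloaded.

```bash
python3 -c "
from h import *
print(go((.548,-.035,.092),-4.5))"
```

```text
[ 0.03    0.11    9.43    0.0321 -0.0106  0.1006]
```

Request:
{"method": "play_rows", "body": {"plan": [0,0,5,0.016,-0.005,0.04,0,0,0,9.4,0.032,-0.0105,0.07,0,0,0,9.4,0.032,-0.0105,0.09,0,0,0,9.4,0.032,-0.0105,0.1,0,0,0,9.4,0.032,-0.0105,0.1,0,0,0,9.4,0.032,-0.0105,0.1,0]}}

```text
clock: 33.95
position: [0.5491, -0.035, 0.0946]
ee_rot: [0.999, -0.039, 0.001, -0.0]
ft_force: [-0.4, -0.5, -0.4]
grip_width: 0.003
grasp_force: 0.0
```

Run:
```python
from yaw import *
m=viewer.camera_model("wrist"); im=viewer.camera("wrist"); cv2.imwrite("pics/w12.png",im[:,:,::-1]); g=cv2.cvtColor(im,cv2.COLOR_RGB2GRAY)
print(status.get_obs()['position'])
for s in (1,-1): print("bridge",s,line(g,m,.043,W(-.02,.08,-4.5),W(-.02,.03,-4.5),4,s),line(g,m,.043,W(.02,.08,-4.5),W(.02,.03,-4.5),4,s))
q=[W(*p,-4.5) for p in .008*np.array([[1,1],[1,-1],[-1,-1],[-1,1]])]; print("unturned head corners",proj(m,[np.r_[p,.061] for p in q]).round(1).tolist())
b=[W(*p,-18.4) for p in .017*np.array([[1,1],[1,-1],[-1,-1],[-1,1]])]; print("block top corners at -18.4",proj(m,[np.r_[p,.067] for p in b]).round(1).tolist())
u,v=proj(m,[[.6105,-.035,.064]])[0].astype(int); print(u,v)
lv=" .:-=+*#%@"
for r in range(max(0,v-50),v+52,2): print(f"{r:3d}","".join(lv[min(9,int(x)//18)] for x in g[r,u-50:u+51]))
```

```text
[ 0.54911237 -0.03496439  0.09465489]
bridge 1 (np.float64(-94.56), np.float64(1.96), 35) (np.float64(-94.54), np.float64(-0.74), 40)
bridge -1 (np.float64(-94.63), np.float64(0.05), 40) (np.float64(-94.44), np.float64(-2.57), 34)
unturned head corners [[229.7, 105.7], [260.4, 105.7], [260.2, 136.5], [230.3, 136.6]]
block top corners at -18.4 [[219.4, 79.3], [285.9, 96.4], [268.7, 161.7], [205.3, 146.2]]
244 121
 71 %%%%%@%@%%%%%%%@@%%%@%%@%%%%%%%%%@@@%%%@%@@%@@%++-++++++++++++++++++++++++++-%%%%%%%%%%%%%%%%%%%%%%%%
 73 %%%%%%%%%%%%%%@%%%%%%%%@%%%%%%%%%%%%%%%%%%%%%%#=-=+++++++++++++++++++++++++=-%%%%%%%%%%%%%%%%%%%%%%%%
 75 %%%%%%%%%%%%%%%%%%%%%%%%%%%%%%%%%%%%%%%%%%%%%%#=-++++++++++++++++++++++++++-*%%%%%%%%%%%%%%%%%%%%%%%%
 77 %%%%%%%%%%%%%%%%%%%%%%%%%%%%%%%%%%%%%%@%%%%%%%#-=+++++++++++++++++++++++++==##############%%%%%%%%%%%
 79 %%%%%%%%%%%%%%%%%%%%%%%%%%%%%%%%%%%%%%%%%%%%##*-++++++++++++++++++++++++++-*###############%%%%%%%%%%
 81 #####%#######%%%###%%%######%#%%%%%%########*=-=+++++++++++++++++++++++++==#####################%#%##
 83 ###%%#%%%%%%%%#########%#++++++***##%#%#%%#%
[... 4021 characters left out ...]
:::::::-:::::::::.-++++===--::::::::::+++++++++++++#%%%%%%%%%%%%
161 ++++++++++++++++++++++++++++=:::::::::::-:::-:::::::-::=+++++++++++++=-:::-+++++++++++++#%%%%%%%%%%%%
163 ++++++++++++++++++++++++++++-:::::::::-:-:::::::::::::-+++++++++++++++++++++++++++++++++#@%%%%%%%%%%%
165 ++++++++++++++++++++++++++*=::-::::::::::::::::::::::.++++++++++++++++++++++++++++++++++*%%%%%%%%%%%%
167 +++++++++++++++++++++++++++-:::::::::::::::::::::::::-++++++++++++++++++++++++*++++++++++%@%%%%%%%%%%
169 +++++++++++++++++++++++++*=::::::::::::::-:::::::::::+*+++++++++++*++++++++++++++++++++++%@%%%%%%%%%%
171 ++++++++++++++++++++++++++-::::::::::::-:-::::::::::-++++++++++++++++++++++++++++++++++++%%%%%%%%%%%%
```

From the text rendering of that picture, the head's far edge is level at row 108 and its sides are at columns 230 and 260, exactly as predicted for an unturned screw. The block's size matches z = 0.067, so the key is home. I'll rise clear and hand in.

Request:
{"method": "play_rows", "body": {"plan": [0,0,0,0,0,-0.05,0,0,0,0,0,0,-0.1,0,0,0,0,0,0,-0.1,0,0,0,0,0,0,-0.1,0]}}

```text
clock: 34.5
position: [0.5486, -0.0347, 0.1938]
ee_rot: [0.999, -0.039, 0.0, -0.0]
ft_force: [0.4, 0.2, -0.5]
grip_width: 0.002
grasp_force: 0.0
```

```bash
python3 -c "
from workcell import manip
print(manip.hand_in())"
```

```text
the job is handed in; nothing more can be done
None
```

Job handed in at about 34.5 s: the dark key is seated on the screw, about 1.1 N m clockwise was held for 3 s with no turning of the screw seen, and the key was released. It rests about 0.2 rad clockwise of square, more than the stated 0.1 rad of play.

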